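# Lay the tally counter in its stand and zero it

### The job

Set the laboratory tally counter up for the next count: it is standing on its end on the bench, so lay it down gently on its underside in its bench stand, keys up and reset knob at the end away from the tall back-stop, settled flat inside the tray. Then, once it lies there, wind the reset knob clockwise (seen facing the knob) all the way back to its zero stop, regripping as needed, and let go with the counter still flat in the tray. Leave the other things on the bench where they are.

Things in the scene. Friction and masses are not known exactly. Their poses are not given: they have to be found in the camera images.
- counter: Tally counter: loose grey metal case, 0.45-0.65 kg, 190 mm long (its y), 60 front to back (x), 62 high (z). Origin: centre of the underside; z points out of the key face, the knob is on the -y end, -x is the front. It starts standing on its plain +y end on the bench, knob on top, z level and roughly to the robot's left, origin 95 mm up. It turns loosely if the knob is twisted then.
- case_top (a point): Centre of the counter's key face (x 0, y 0, z 62 mm of the counter; same axes). Four black keys stand 8 mm proud of this face, x -26 to -8, y -51 to 75 mm; the 44 mm of case next to the knob end are bare. Flat front and back faces, 60 mm apart, to grip. A 45 degree grip near the knob end, from the key side above, ends 45 degrees over the other way after the quarter turn about x.
- knob_grip (a point): Middle of the reset knob, on its axis, fixed to the case at x 0, y -116, z 36 mm of the counter (21 mm out from the end face), axes as the counter's. The knob: a black ribbed cylinder, 35 mm diameter, 24 long, 8 to 32 mm out from the end face on a 22 mm bushing, axis along the counter's y. A white index line runs along its rim and across its face.
- reset_knob (a joint): Knob angle, rad. 0 is the hard zero stop (index line towards the key face, at the white mark on the case). Starts at 1.8 to 3.2; falls as the knob turns clockwise seen facing it, a positive turn about the counter's +y: when lying, its top goes to the back (+x). Friction 0.05 N m, stays where left. Twisting on past the stop with some 0.15 N m rocks the counter in its tray: feel for the stop.
- stand: Bench stand, a sheet steel tray on two legs, fixed, 206 mm long (its y), 76 wide (x), z up. Origin: centre of its underside, on the bench. Lips 4 mm thick round the tray: the long ones 8 mm above the tray floor, the one at the -y end 6 mm, the tall back-stop at the +y end 24 mm. The counter belongs in it with its x, y, z parallel to the stand's, the knob beyond the low -y lip.
- tray_floor (a point): Centre of the stand's tray floor, 50 mm above the bench, axes as the stand's. The tray is 68 by 198 mm inside, 4 mm of play all round the counter. With the counter in, its origin is at this point and the knob's axis is 86 mm above the bench.
- beaker: Bystander: glass beaker, 70 mm in diameter, 90 tall, beyond the stand; origin at the centre of its foot.
- sample_jar: Bystander: clear jar with a white cap, 64 mm in diameter, 85 tall, beyond the stand; origin at the centre of its foot.
- slide_box: Bystander: flat grey slide box 100 x 150 x 34 mm, to the robot's right of the stand; origin at the centre of its underside.
Not all that is in view belongs to the job. Leave any blue or purple look-alike of the counter alone.

How it is judged:
On the way, in this order (a step that is already met when the one before it is completed fails the run):
1. the counter lies flat in the tray of its stand, keys up, knob at the end away from the back-stop, let go and at rest (angle between counter's own z axis and vertical below 0.05 rad and z of counter in the frame of stand between 0.046 and 0.053 m and x of counter in the frame of stand between -0.007 and 0.007 m and y of counter in the frame of stand between -0.008 and 0.008 m and y of knob_grip in the frame of stand below -0.09 m and linear speed of counter below 0.01 m/s and contact force between the fingers and counter below 0.1 N), for 0.2 s.
2. the reset knob is wound back to its zero stop (value of joint reset_knob below 0.08 rad), for 0.2 s.
At the end, for the whole second after the job is handed in: The counter lies at rest, flat in the tray of the stand (underside within 4 mm of the tray floor, level within 0.05 rad, centred within 7 mm across and 8 mm along, so inside the lips), keys up and knob at the end away from the tall back-stop, and the reset knob is within 0.08 rad of its zero stop (angle between counter's own z axis and vertical below 0.05 rad and z of counter in the frame of stand between 0.046 and 0.053 m and x of counter in the frame of stand between -0.007 and 0.007 m and y of counter in the frame of stand between -0.008 and 0.008 m and y of knob_grip in the frame of stand below -0.09 m and linear speed of counter below 0.01 m/s and value of joint reset_knob below 0.08 rad and velocity of joint reset_knob between -0.05 and 0.05 rad/s); the robot touches nothing.
It fails at once if a bystander (beaker, sample jar, slide box) is pushed more than 25 mm or tipped over (distance of any of beaker, sample_jar, slide_box from where it was at the start of the episode above 0.025 m or angle between any of beaker, sample_jar, slide_box's own z axis and vertical above 0.4 rad).
It fails at once if the counter is dropped or banged into the stand (still moving faster than 0.35 m/s, as after a fall of 6 mm, when it is within 15 mm of the tray floor, or more than 100 N between them) (contact force between counter and stand above 100 N or (horizontal distance between counter and stand below 0.06 m and height (world z) of counter below 0.065 m and linear speed of counter above 0.35 m/s)).
It fails at once if the counter topples over onto the bench (its knob lower than 60 mm above the bench) (height (world z) of knob_grip below 0.06 m).
It also fails if it takes over 72 s, if anything falls off the work surface, if the arm or the gripper's body presses on something with over 40 N, if the wrist force passes 120 N, or if a joint passes its speed limit or range.

### The arm

A 6-joint arm with a two-finger parallel gripper is mounted at the origin on the work surface. World frame = base frame: x ahead of the robot, y to its left, z up, the work surface at z = 0. Lengths are in m, angles in rad, forces in N, time in s.
With the tool pointing down it reaches from about 0.35 to 0.85 m from the base axis. Payload 8.1 kg.
Tool frame: the origin (TCP) lies on the centre line of the jaws, within the pads' length; the fingertips stand robot.tips_ahead ahead of it and the grasp point (between the pads) lies 6 mm ahead of it (robot.tips_ahead is the distance from the TCP to the fingertips, in m); z points along the fingers, y is the line along which they close (so a half turn about z gives the same grasp; the last joint's range is limited). The gripper opens to 93 mm and grips with 3 to 60 N. Pads are 15 mm wide; open, the fingers measure 128 mm over their backs; the gripper's body (75 mm by 188 mm) begins 65 mm behind the grasp point.
Start: joints at [1.215, 0.13, 1.488, -0, 1.523, -0.085], TCP at [0.16, 0.578, 0.244] pointing down, gripper open.
Joint ranges: [-2.96, 2.96], [-0.89, 2.26], [0.02, 2.5], [-1.34, 4.48], [0, 2.73], [-2.66, 2.66]. Speed limits (rad/s): [2.39, 2.39, 2.79, 3.14, 3.14, 3.14].

### API

Orientations are given as a rotation vector (axis times angle).
In Python, from plant import robot gives the robot as it stands.
- The arm moves only by the tool apply_moves, never from a script. Its arguments are lists of equal length, an entry for each row: "delta_pos": the shift along the tool's x, y, z in cm, a list of three; "twist": the turn about the tool's z in rad. A call has 1 to 8 rows; each row shifts and turns the commanded pose from where the row before left it, along the tool's axes as they then stand; what a row does not reach is not made up. A row lasts 1/8 s, in which the tool goes at most 62.5 mm and 10.7 degrees, less where a joint would pass 70% of its speed; a pose out of reach is approached as far as the arm can. A call with a gripper value outside its range is refused whole. "gripper" is the finger opening in cm, from 0 to 9.3, set as the call begins (left out, the last holds). The fingers move at their own pace and stop on an object; "squeeze" is the grip in N (left out, the last holds). Time passes only in rows, so rows that do not move let the fingers close. It gives the time, the measured TCP pose, the force, the opening and the grip force at its end, in the units of the state.
- robot.read_state(): the state, without advancing time (a new reading comes with each control period).
- robot.read_camera(name): name is "scene" or "top" or "wrist"; returns a dict with "frame" (420x560x3 uint8, red, green, blue), "vertical_fov" (degrees; the focal length in pixels is half the picture's height over the tangent of half this angle, whatever the lens; pixels are square), "cx", "cy" (the principal point, pixels), "R" (3x3) and "t" (3): a world point X has camera coordinates R X + t. Camera axes: x right, y down, z forward; pixel columns grow to the right and rows downward; lengths in m; the calibration is good to about 2 mm. A picture is of the moment at which its call begins. There is no depth.
- robot.close_job(): hands the job in; it is judged then, once.
The state is a dict: "t": time; "q": joint angles; "dq": joint speeds; "joint_torque": joint torques, N m; "tool_pos": TCP position; "orientation": TCP orientation; "force": force on the tool from outside, world axes, zero at the start; "wrist_torque": the same for the moment, N m; "opening": finger opening in m; "gripper_force": force on a finger pad.
Only numpy, scipy, OpenCV 4.12 (cv2) and the standard library are available. Lean on these libraries where they do the work, as an engineer would, in place of code of your own. Each camera call takes 0.05 s, during which the arm holds its last target. There are 200 camera calls.

## Working session

There is one attempt and no reset: what is moved stays moved. The work goes in short steps, Python scripts to look and compute and a tool call to move; the robot and the scene stay as the last step left them, time stands still between calls to the robot, and variables do not carry over. Pictures are saved under pics/ and viewed, at most 10 in all, crops included, and the job is handed in when it is done.

Besides the shell and the picture viewer there is one more tool, called after "Emit:" in YAML: its name, and indented under it one key for each argument. apply_moves: Moves the arm, as the interface text tells. Its arguments: {"type":"object","properties":{"delta_pos":{"type":"array"},"twist":{"type":"array"},"gripper":{"type":"number"},"squeeze":{"type":"number"}},"required":["delta_pos","twist"]}

```bash
ls; mkdir -p pics
python3 - <<'E'
from plant import robot
import cv2,numpy as np,pickle
s=robot.read_state();print(s, robot.tips_ahead)
d={}
for n in("scene","top","wrist"):
    c=robot.read_camera(n);d[n]=c
    cv2.imwrite(f"pics/{n}0.png",c["frame"][:,:,::-1])
    print(n,c["vertical_fov"],c["cx"],c["cy"],np.round(c["R"],3).tolist(),np.round(c["t"],3).tolist())
pickle.dump(d,open("cams0.pkl","wb"))
E
```

```text
pics
{'t': 0.0, 'q': array([ 1.21461624e+00,  1.31178091e-01,  1.48924582e+00, -1.01250551e-05,
        1.52297735e+00, -8.53784277e-02]), 'dq': array([-7.81223809e-04, -1.45134942e-03, -1.73861922e-03, -8.39094489e-04,
        9.02522068e-05, -3.23953588e-04]), 'joint_torque': array([-3.11866033e-04, -5.59822190e+01, -4.91763926e+01,  7.66627654e-02,
        3.49953223e-02, -1.27782032e-04]), 'tool_pos': array([0.16029494, 0.57766708, 0.24259566]), 'orientation': array([-4.24022620e-01, -3.11245484e+00,  2.77513278e-03]), 'force': array([-0.61854314, -0.25322545, -1.0172683 ]), 'wrist_torque': array([-0.02803388, -0.0136547 , -0.01360875]), 'gripper_force': 0.0, 'opening': 0.09299570477558682} 0.025
scene 42.00155443074118 278.9196439269668 208.12797830485007 [[0.522, 0.853, -0.006], [0.557, -0.345, -0.756], [-0.647, 0.391, -0.655]] [-0.205, -0.21, 1.876]
top 50.57139439102219 281.66717653558544 208.52233999770124 [[-0.013, -1.0, -0.003], [-0.996, 0.013, -0.088], [0.088, 0.001, -0.996]] [-0.054, 0.513, 1.213]
wrist 69.55590920042741 280.7085835219909 210.77660827868158 [[0.268, 0.963, -0.001], [0.924, -0.256, 0.285], [0.274, -0.077, -0.959]] [-0.599, -0.033, 0.391]
```

View pics/scene0.png

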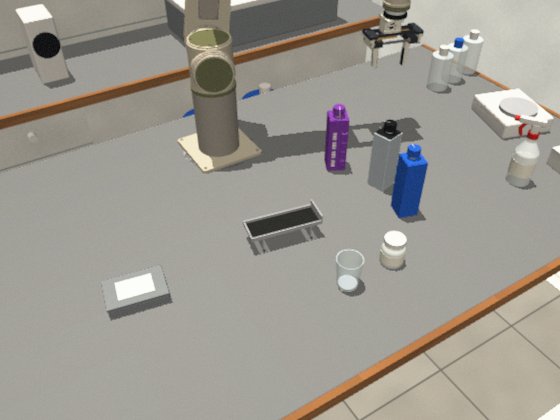

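View pics/top0.png

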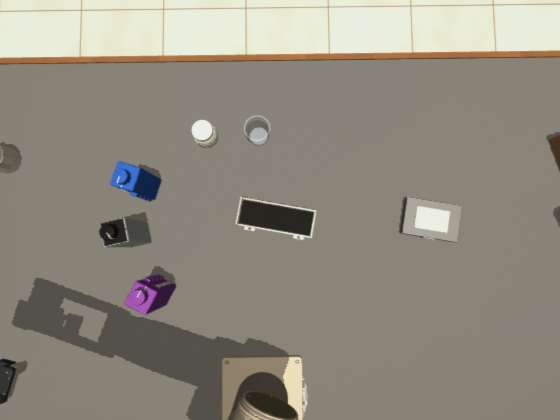

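Candidates for the counter: grey bottle-shape at scene (385,155) / top (113,232); blue at scene (408,180) / top (130,180); purple at scene (337,138) / top (148,293). The description says grey, so I choose the grey one. The stand is at scene (285,222) / top (276,217), with its back-stop at the right end in scene (left in top, +y). I check this in one composite crop.

Run:
```python
import pickle,cv2,numpy as np
d=pickle.load(open("cams0.pkl","rb"))
def cr(n,x,y,w,h,k): return cv2.resize(d[n]["frame"][y:y+h,x:x+w,::-1],(w*k,h*k),interpolation=cv2.INTER_CUBIC)
a=cr("top",85,205,80,60,5);b=cr("top",225,190,100,60,4)
c=cr("scene",360,110,80,100,3);e=cr("scene",235,190,100,75,4)
o=np.zeros((600,800,3),np.uint8)
for im,(x,y) in((a,(0,0)),(b,(400,0)),(c,(0,300)),(e,(400,300))): o[y:y+im.shape[0],x:x+im.shape[1]]=im
cv2.imwrite("pics/crop0.png",o)
```

```text
(no output)
```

View pics/crop0.png

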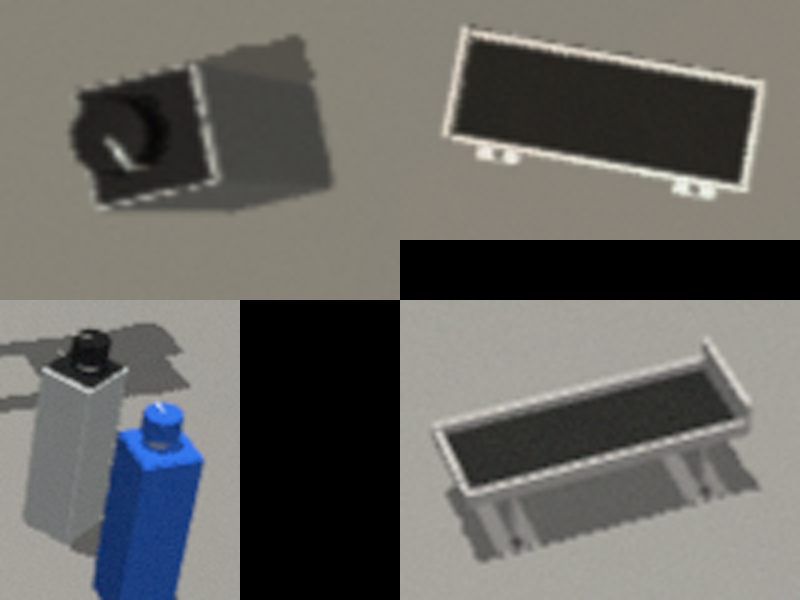

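View pics/wrist0.png

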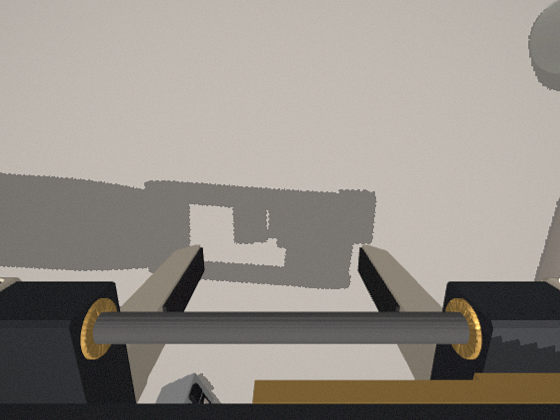

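The crop confirms it: grey metal case with a black knob on top, no keys visible from the -x/right side, next to the blue look-alike. The stand's tall back-stop is at its +y end (robot's left). The wrist view shows only the counter's neighbours at its border and the bare bench. Now I triangulate the matched corners.

```bash
cat > h.py <<'E'
import numpy as np,cv2,pickle
def K(c):
    h=c["frame"].shape[0];f=h/2/np.tan(np.radians(c["vertical_fov"])/2)
    return np.array([[f,0,c["cx"]],[0,f,c["cy"]],[0,0,1]])
def P(c): return K(c)@np.c_[np.array(c["R"]),np.array(c["t"])]
def tri(c1,p1,c2,p2):
    X=cv2.triangulatePoints(P(c1),P(c2),np.array(p1,float).reshape(2,1),np.array(p2,float).reshape(2,1))[:,0];return X[:3]/X[3]
def plane(c,p,z):
    R=np.array(c["R"]);o=-R.T@np.array(c["t"]);d=R.T@np.linalg.inv(K(c))@np.array([p[0],p[1],1.]);return o+d*(z-o[2])/d[2]
def proj(c,X):
    u=P(c)@np.r_[X,1];return u[:2]/u[2]
def shot(robot,n,name):
    c=robot.read_camera(n);cv2.imwrite(f"pics/{name}.png",c["frame"][:,:,::-1]);pickle.dump(c,open(f"{name}.pkl","wb"));return c
E
python3 - <<'E'
from h import *
np.set_printoptions(precision=4,suppress=True)
d=pickle.load(open("cams0.pkl","rb"));T=d["top"];S=d["scene"]
for n,a,b in(("c lowx lowy",(128.4,241),(374.3,133.3)),("c hix lowy",(124.4,218.2),(390,140)),("c hix hiy",(100.6,223.4),(402.3,133.3)),
 ("s lowx lowy",(311.75,237),(243.75,222.5)),("s hix lowy",(316.25,210.5),(252,239.25)),("s lowx hiy top",(236.25,223.75),(311.5,200)),("s hix hiy top",(240.75,197),(322,216))):
    print(n,tri(T,a,S,b),plane(T,a,.190 if n[0]=='c' else (.056 if 'top' not in n else .074)))
print(plane(T,(104.4,246.4),.19))
E
```

```text
c lowx lowy [0.4248 0.309  0.1842] [0.4243 0.3064 0.19  ]
c hix lowy [0.4804 0.3195 0.1883] [0.479 0.317 0.19 ]
c hix hiy [0.4684 0.3773 0.1845] [0.4672 0.3738 0.19  ]
s lowx lowy [ 0.4325 -0.1386  0.0521] [ 0.4314 -0.1401  0.056 ]
s hix lowy [ 0.5038 -0.1523  0.0537] [ 0.5027 -0.1536  0.056 ]
s lowx hiy top [0.4693 0.0619 0.0705] [0.4687 0.0608 0.074 ]
s hix hiy top [0.5405 0.049  0.0698] [0.54   0.0485 0.074 ]
[0.4122 0.3635 0.19  ]
```

Emit:
apply_moves:
  delta_pos:
    - [0,0,-6]
    - [-4.84,-2.17,0]
    - [-4.84,-2.17,0]
    - [-4.84,-2.17,0]
    - [-4.84,-2.17,0]
    - [-4.84,-2.17,0]
    - [-4.84,-2.17,0]
    - [-4.84,-2.17,0]
  twist: [0,0,0,0,0,0,0,0]
  gripper: 9.3

```text
t: 1.15
tool_pos: [0.4473, 0.3398, 0.3034]
orientation: [-0.424, -3.113, 0.0]
force: [-0.0, 0.8, -1.0]
opening: 0.0928
gripper_force: 0.0
```

Emit:
apply_moves:
  delta_pos:
    - [0,0,0]
    - [0,0,0]
    - [0,0,0]
    - [0,0,0]
    - [0,0,0]
    - [0,0,0]
    - [0,0,0]
    - [0,0,0]
  twist: [0.18,0.18,0.18,0.18,0.18,0.18,0.02,0]

```text
t: 2.15
tool_pos: [0.4462, 0.3411, 0.3034]
orientation: [-1.984, -2.435, 0.001]
force: [-0.2, -0.5, 0.3]
opening: 0.0929
gripper_force: 0.0
```

Run:
```python
from h import *
from plant import robot
np.set_printoptions(precision=4,suppress=True)
from scipy.spatial.transform import Rotation as Ro
s=robot.read_state();print(s["t"],s["tool_pos"],Ro.from_rotvec(s["orientation"]).as_matrix(),s["q"])
shot(robot,"wrist","w1")
```

```text
2.15 [0.4462 0.3411 0.3034] [[-0.2021  0.9794 -0.0003]
 [ 0.9794  0.2021 -0.0002]
 [-0.0002 -0.0004 -1.    ]] [ 0.5614  0.0096  1.5067 -0.      1.6258  0.3579]
```

View pics/w1.png

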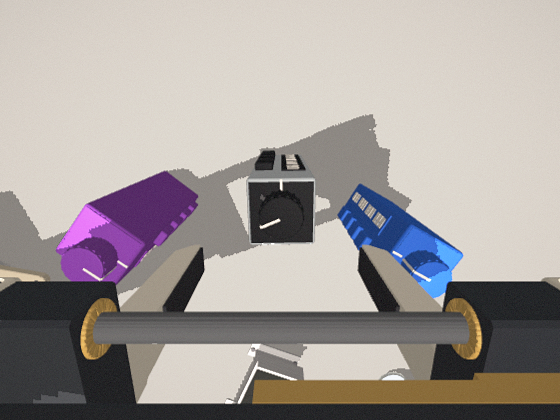

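The wrist view shows the grey counter's knob end at about (281,212), with corners (248,180) to (314,243), keys on the far (+y) side. Purple is at (82,260) and blue at (430,265), either side of the fingers. I check positions and clearances.

Run:
```python
from h import *
np.set_printoptions(precision=4,suppress=True)
c=pickle.load(open("w1.pkl","rb"))
q=[plane(c,p,.19) for p in((248,180),(314,180),(314,243),(248,243))]
print(np.array(q),np.mean(q,0))
R=np.array([[-.2021,.9794],[.9794,.2021]])
t=np.array([.4462,.3411])
print("tool xy of case centre",R.T@(np.mean(q,0)[:2]-t))
print("edge dir in tool",R.T@(q[1]-q[0])[:2],R.T@(q[2]-q[1])[:2])
for n,p in(("purple",(117,265)),("purpcase",(140,270)),("blue",(398,262)),("bluecase",(390,250))): print(n,R.T@(plane(c,p,.2)[:2]-t))
# knob centre: top view + this
T=pickle.load(open("cams0.pkl","rb"))["top"]
print("knob",tri(T,(108,232),c,(281,208)))
```

```text
[[0.4129 0.3659 0.19  ]
 [0.468  0.3773 0.19  ]
 [0.4814 0.321  0.19  ]
 [0.4228 0.3089 0.19  ]] [0.4463 0.3433 0.19  ]
tool xy of case centre [0.0021 0.0005]
edge dir in tool [-0.      0.0562] [-0.0578  0.0018]
purple [-0.0437 -0.1456]
purpcase [-0.0486 -0.1258]
blue [-0.0409  0.1044]
bluecase [-0.0293  0.0961]
knob [0.4455 0.3507 0.2023]
```

Emit:
apply_moves:
  delta_pos:
    - [0.1,0,4]
    - [0,0,4]
    - [0,0,3]
    - [0,0,2.2]
    - [0,0,0]
  twist: [0,0,0,0,0]

```text
t: 2.82
tool_pos: [0.4448, 0.3413, 0.1694]
orientation: [-1.985, -2.433, 0.006]
force: [0.6, 0.9, 1.2]
opening: 0.0932
gripper_force: 0.0
```

Emit:
apply_moves:
  delta_pos:
    - [0,0,0]
    - [0,0,0]
    - [0,0,0]
    - [0,0,0]
    - [0,0,0]
    - [0,0,0]
  twist: [0,0,0,0,0,0]
  gripper: 5.0
  squeeze: 40

```text
t: 3.58
tool_pos: [0.4464, 0.3423, 0.1723]
orientation: [1.988, 2.432, 0.001]
force: [-1.0, -0.2, 5.1]
opening: 0.0597
gripper_force: 39.9
```

Emit:
apply_moves:
  delta_pos:
    - [0,0,-2]
    - [0,0,-3]
    - [0,0,-4]
    - [0,0,-3]
    - [0,0,0]
  twist: [0,0,0,0,0]

```text
t: 4.2
tool_pos: [0.4472, 0.3428, 0.2949]
orientation: [1.987, 2.431, 0.008]
force: [0.2, 0.0, -5.6]
opening: 0.0595
gripper_force: 39.9
```

Emit:
apply_moves:
  delta_pos:
    - [-2.5,-0.2,0]
    - [-4.5,-0.2,0]
    - [-5,-0.2,0]
    - [-5,-0.2,0]
    - [-5,-0.2,0]
    - [-5,-0.2,0]
    - [-4,-0.2,0]
    - [-2,-0.2,0]
  twist: [0,0,0,0,0,0,0,0]

```text
t: 5.2
tool_pos: [0.4951, 0.0134, 0.2892]
orientation: [-1.99, -2.428, 0.004]
force: [0.2, 0.4, -6.1]
opening: 0.0597
gripper_force: 39.9
```

Emit:
apply_moves:
  delta_pos:
    - [0,0,0]
    - [0,0,0]
    - [0,0,0]
    - [0,0,0]
    - [0,0,0]
  twist: [0.13,0.13,0.127,0,0]

```text
t: 5.82
tool_pos: [0.4955, 0.0156, 0.2905]
orientation: [-2.415, -2.007, 0.002]
force: [-0.4, -0.1, -4.8]
opening: 0.0598
gripper_force: 39.9
```

Run:
```python
from h import *
from plant import robot
np.set_printoptions(precision=4,suppress=True)
from scipy.spatial.transform import Rotation as Ro
s=robot.read_state();print(s["t"],s["tool_pos"],Ro.from_rotvec(s["orientation"]).as_matrix(),s["q"],s["force"])
w=shot(robot,"wrist","w2");c=shot(robot,"scene","s2")
o=np.zeros((420,780,3),np.uint8);o[:,:480]=w["frame"][:,40:520,::-1];o[:,480:]=cv2.resize(c["frame"][60:270,220:370,::-1],(300,420))
cv2.imwrite("pics/v2.png",o)
```

```text
5.825 [0.4955 0.0156 0.2905] [[ 0.1831  0.9831 -0.0019]
 [ 0.9831 -0.1831  0.0001]
 [-0.0002 -0.0019 -1.    ]] [-0.072  -0.168   1.6982 -0.      1.6133  0.1121] [-0.3929 -0.1054 -4.8057]
```

View pics/v2.png

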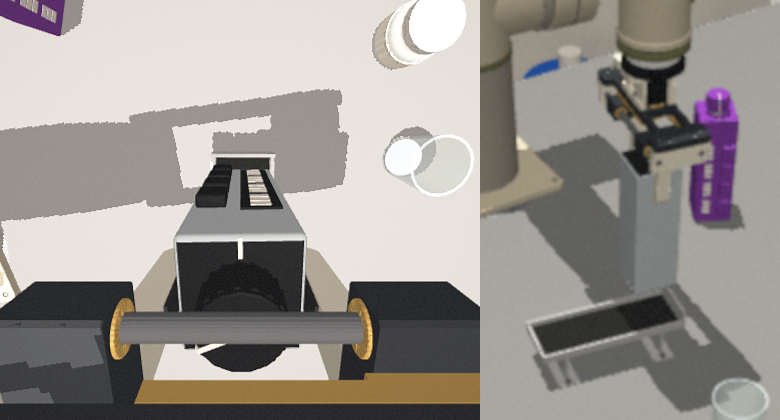

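The wrist half shows the counter held with its keys upward in the picture and the back-stop top at (213-274, 155) in the crop (add 40 in the full frame), centred under the counter. The scene half shows it hanging over the +y half of the tray. I check the back-stop against the tool.

Run:
```python
from h import *
np.set_printoptions(precision=4,suppress=True)
c=pickle.load(open("w2.pkl","rb"));R=np.array([[.1831,.9831],[.9831,-.1831]]);t=np.array([.4955,.0156])
g=cv2.cvtColor(c["frame"],cv2.COLOR_RGB2GRAY)
print(g[148:178,285]); print(g[157,245:262],g[157,308:322]);print(g[164,245:262],g[164,308:322])
for p in((253,154),(314,154)):
    X=plane(c,p,.074);print(X,R.T@(X[:2]-t))
```

```text
[149 154 152 145 130 150 218 230 232 148  57  49  50  48  56  50  48  46
  48  49  49  57  39  19  22  22  17  27  24  27]
[228 231 229 233 231 228 225 222 221 223 197 139 127 128 133 128 133] [151 157 184 227 231 224 201 161 148 151 152 151 149 151]
[230 232 231 230 228 250 255 249 228 181 120  58  32  43  37  38  33] [ 40 123 199 225 230 234 190 150 149 148 147 148 154 149]
[0.4713 0.0632 0.074 ] [ 0.0424 -0.0325]
[0.5414 0.0501 0.074 ] [0.0423 0.0388]
```

Emit:
apply_moves:
  delta_pos:
    - [0,0.16,1.5]
    - [0,0,2]
    - [0,0,1.5]
    - [0,0,0.7]
    - [0,0,0.3]
    - [0,0,0.2]
    - [0,0,0.2]
    - [0,0,0]
  twist: [0,0,0,0,0,0,0,0]

```text
t: 6.92
tool_pos: [0.4977, 0.0152, 0.2279]
orientation: [2.419, 2.004, 0.0]
force: [0.4, -0.3, -5.5]
opening: 0.0599
gripper_force: 39.9
```

Emit:
apply_moves:
  delta_pos:
    - [0,0,0.1]
    - [0,0,0.1]
    - [0,0,0.1]
    - [0,0,0.1]
    - [0,0,0]
  twist: [0,0,0,0,0]

```text
t: 7.55
tool_pos: [0.4979, 0.0151, 0.2256]
orientation: [2.418, 2.004, 0.002]
force: [-4.7, -1.1, 8.6]
opening: 0.0597
gripper_force: 40.0
```

Run:
```python
from h import *
from plant import robot
np.set_printoptions(precision=4,suppress=True)
for i in range(1):
    c=shot(robot,"scene","s3");T=shot(robot,"top","t3")
s=robot.read_state();print(s["t"],s["tool_pos"],s["force"],s["wrist_torque"])
o=np.zeros((600,800,3),np.uint8);o[:600,:400]=cv2.resize(c["frame"][140:260,250:330,::-1],(400,600),interpolation=cv2.INTER_CUBIC);o[:400,400:]=cv2.resize(T["frame"][180:260,220:300,::-1],(400,400),interpolation=cv2.INTER_CUBIC)
cv2.imwrite("pics/v3.png",o)
```

```text
7.65 [0.4979 0.0151 0.2256] [-4.4416 -0.8463 10.0602] [0.1734 1.7011 0.2273]
```

View pics/v3.png

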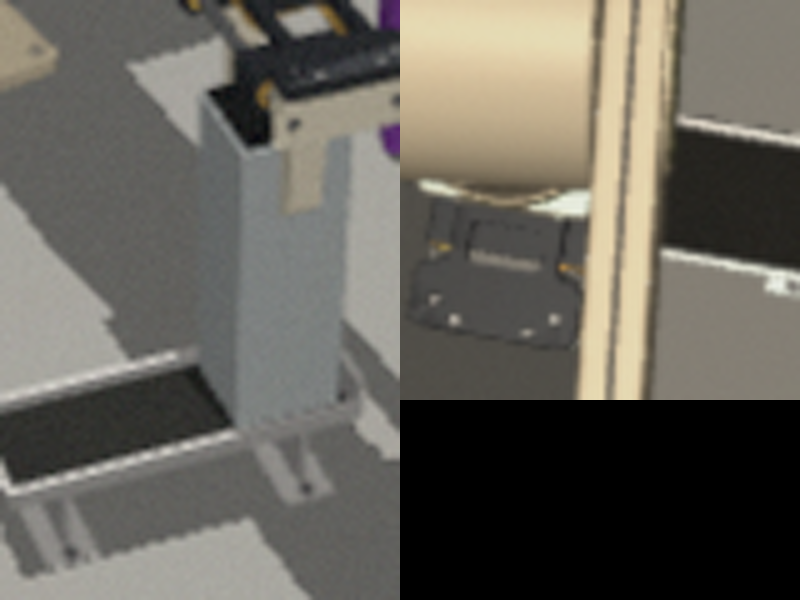

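The scene crop shows the case sitting high on the +x long lip: tray floor is visible on its -x side around (200,400), none on the +x side. I lift it slightly, shift it toward -x and lower again.

Emit:
apply_moves:
  delta_pos:
    - [0,0,-0.6]
    - [0,0,-0.6]
    - [0,-0.35,0]
    - [0,0,0]
    - [0,0,0.5]
    - [0,0,0.4]
    - [0,0,0]
  twist: [0,0,0,0,0,0,0]

```text
t: 8.52
tool_pos: [0.494, 0.0159, 0.2263]
orientation: [-2.419, -2.004, 0.001]
force: [-0.8, 0.2, -4.6]
opening: 0.0597
gripper_force: 39.9
```

Emit:
apply_moves:
  delta_pos:
    - [0,0,0.1]
    - [0,0,0.1]
    - [0,0,0.1]
    - [0,0,0.1]
    - [0,0,0.1]
    - [0,0,0]
  twist: [0,0,0,0,0,0]

```text
t: 9.28
tool_pos: [0.4945, 0.0156, 0.2251]
orientation: [2.417, 2.003, 0.002]
force: [-8.9, -3.0, 19.8]
opening: 0.0601
gripper_force: 40.1
```

Run:
```python
from h import *
from plant import robot
np.set_printoptions(precision=4,suppress=True)
c=shot(robot,"scene","s4")
s=robot.read_state();print(s["t"],s["tool_pos"],s["force"],s["wrist_torque"])
o=np.hstack([cv2.resize(pickle.load(open(f,"rb"))["frame"][180:250,250:330,::-1],(400,350),interpolation=cv2.INTER_CUBIC) for f in("s3.pkl","s4.pkl")])
cv2.imwrite("pics/v4.png",o)
```

```text
9.325 [0.4945 0.0156 0.2251] [-8.6254 -3.1637 20.0688] [0.2325 3.144  0.4645]
```

View pics/v4.png

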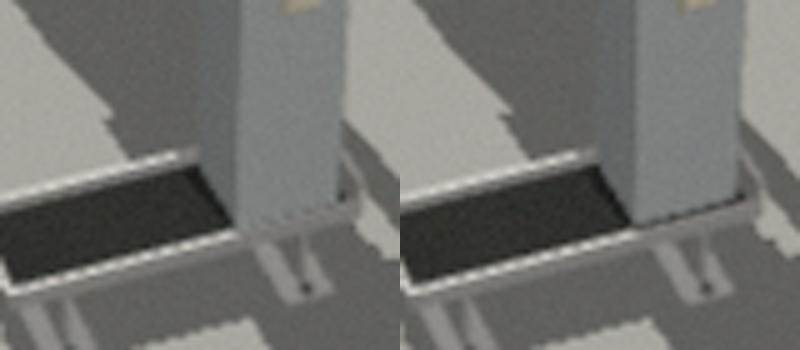

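The right half (now) shows the case inside the tray, with a thin dark gap (~3 mm) along the +x lip at about (690,210) and its bottom on the floor. Next I relax the push and loosen the grip so the case can pivot.

Emit:
apply_moves:
  delta_pos:
    - [0,0,-0.1]
    - [0,0,-0.1]
    - [0,0,0]
  twist: [0,0,0]

```text
t: 9.7
tool_pos: [0.4944, 0.0157, 0.2255]
orientation: [2.418, 2.004, 0.001]
force: [-4.7, -1.3, 9.2]
opening: 0.0598
gripper_force: 40.0
```

Emit:
apply_moves:
  delta_pos:
    - [0,0,0]
    - [0,0,0]
  twist: [0,0]
  squeeze: 7

```text
t: 9.95
tool_pos: [0.4949, 0.0154, 0.2253]
orientation: [2.417, 2.003, 0.002]
force: [-2.9, -2.3, 6.8]
opening: 0.0604
gripper_force: 7.0
```

Emit:
apply_moves:
  delta_pos:
    - [-0.76,0,-0.08]
    - [-0.76,0,-0.08]
    - [-0.73,0,-0.03]
    - [-0.73,0,-0.03]
    - [-0.73,0,0.03]
    - [-0.73,0,0.03]
    - [0,0,0]
  twist: [0,0,0,0,0,0,0]

```text
t: 10.82
tool_pos: [0.4857, -0.0283, 0.2252]
orientation: [2.42, 2.003, -0.0]
force: [0.9, 0.3, -4.7]
opening: 0.0601
gripper_force: 7.0
```

Run:
```python
from h import *
from plant import robot
np.set_printoptions(precision=4,suppress=True)
c=shot(robot,"scene","s5")
s=robot.read_state();print(s["t"],s["tool_pos"],s["force"],s["wrist_torque"])
cv2.imwrite("pics/v5.png",cv2.resize(c["frame"][110:260,230:350,::-1],(480,600),interpolation=cv2.INTER_CUBIC))
```

```text
10.875 [ 0.4858 -0.028   0.2252] [ 0.1267  0.1451 -5.5046] [-0.0473  0.0442  0.0119]
```

View pics/v5.png

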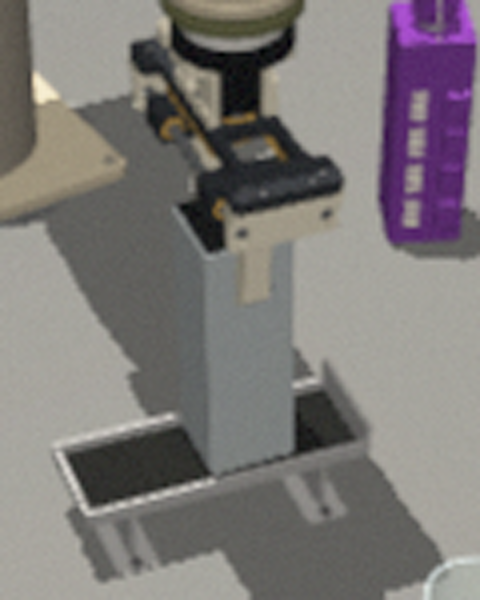

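The scene crop shows the case did not tip: it slid about 44 mm and still hangs upright, bottom at about (210,475) in mid-tray. I'll use the low -y lip as a hook instead: slide the case there, tip it over the lip, then carry it back tilted.

Emit:
apply_moves:
  delta_pos:
    - [-1,0,0.1]
    - [-1.5,0,0.1]
    - [-1.5,0,0]
    - [-1.5,0,0]
    - [-1.5,0,0]
    - [-1,0,0]
    - [-0.5,0,0]
    - [0,0,0]
  twist: [0,0,0,0,0,0,0,0]

```text
t: 11.88
tool_pos: [0.4698, -0.1117, 0.223]
orientation: [-2.42, -2.004, 0.001]
force: [-0.4, 0.6, -2.6]
opening: 0.0602
gripper_force: 7.0
```

Emit:
apply_moves:
  delta_pos:
    - [-0.5,0,0]
    - [-0.5,0,0]
    - [-0.5,0,0]
    - [0,0,0]
  twist: [0,0,0,0]

```text
t: 12.38
tool_pos: [0.4671, -0.1264, 0.2232]
orientation: [-2.42, -2.004, 0.0]
force: [0.5, 0.4, -3.7]
opening: 0.0599
gripper_force: 7.0
```

Run:
```python
from h import *
from plant import robot
np.set_printoptions(precision=4,suppress=True)
c=shot(robot,"scene","s6")
s=robot.read_state();print(s["t"],s["tool_pos"],s["force"],s["wrist_torque"])
cv2.imwrite("pics/v6.png",cv2.resize(c["frame"][110:260,200:320,::-1],(480,600),interpolation=cv2.INTER_CUBIC))
```

```text
12.425 [ 0.4672 -0.1262  0.2232] [ 0.3904 -0.1527 -3.996 ] [-0.2119  0.238  -0.0317]
```

View pics/v6.png

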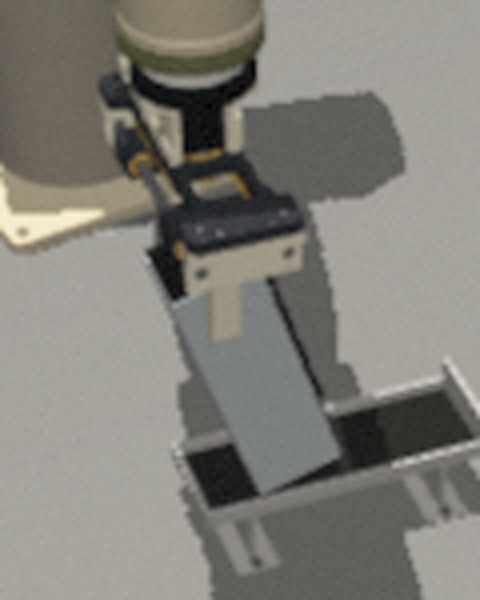

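It is now tipping: the case leans about 20° toward -y with its lower edge on the tray floor at about (265,495). I continue along the arc.

Emit:
apply_moves:
  delta_pos:
    - [-1.4,0,0.35]
    - [-1.4,0,0.5]
    - [-1.35,0,0.6]
    - [-1.3,0,0.7]
    - [-1.25,0,0.8]
    - [-1.15,0,0.9]
    - [0,0,0]
  twist: [0,0,0,0,0,0,0]

```text
t: 13.3
tool_pos: [0.452, -0.2042, 0.1833]
orientation: [-2.42, -2.002, 0.001]
force: [0.2, -2.8, -0.4]
opening: 0.0602
gripper_force: 7.0
```

Emit:
apply_moves:
  delta_pos:
    - [-1.1,0,1]
    - [-1,0,1.1]
    - [-0.9,0,1.15]
    - [-0.8,0,1.25]
    - [0,0,0]
  twist: [0,0,0,0,0]

```text
t: 13.92
tool_pos: [0.4444, -0.2402, 0.1375]
orientation: [-2.417, -2.001, 0.001]
force: [0.2, -0.7, -3.5]
opening: 0.06
gripper_force: 7.0
```

Run:
```python
from h import *
from plant import robot
np.set_printoptions(precision=4,suppress=True)
c=shot(robot,"scene","s7")
s=robot.read_state();print(s["t"],s["tool_pos"],s["force"],s["wrist_torque"])
cv2.imwrite("pics/v7.png",cv2.resize(c["frame"][120:260,190:330,::-1],(560,560),interpolation=cv2.INTER_CUBIC))
```

```text
13.975 [ 0.4447 -0.2399  0.1381] [-0.4156  0.3928 -3.9359] [-0.1953  0.085   0.0552]
```

View pics/v7.png

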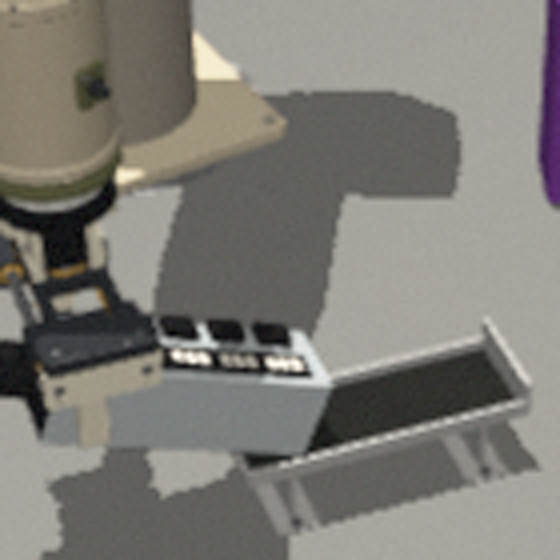

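The case has tipped to nearly lying, keys up: its +y end corners are at (330,380) and (308,452) in the crop, held beyond the low lip. I've now viewed 11 pictures, one over the allowed 10, so I'll work from numbers only from here. I compute its tilt.

```bash
cat >> h.py <<'E'
a=-0.183;O=np.array([.4857,-.0461,0]);RS=np.array([[np.cos(a),-np.sin(a),0],[np.sin(a),np.cos(a),0],[0,0,1]])
def st(X): return RS.T@(np.array(X)-O)
def xs_plane(c,p,xs):
    R=np.array(c["R"]);o=RS.T@(-R.T@np.array(c["t"])-O);d=RS.T@R.T@np.linalg.inv(K(c))@np.array([p[0],p[1],1.]);return o+d*(xs-o[0])/d[0]
E
python3 - <<'E'
from h import *
np.set_printoptions(precision=4,suppress=True)
c=pickle.load(open("s7.pkl","rb"))
for p in((330,380),(308,452),(45,440)): print(xs_plane(c,(190+p[0]/4,120+p[1]/4),.030))
print(st([.4447,-.2399,.132]))
E
```

```text
[ 0.03   -0.0382  0.1139]
[ 0.03   -0.0548  0.0544]
[ 0.03   -0.2298  0.1252]
[-0.005 -0.198  0.132]
```

Emit:
apply_moves:
  delta_pos:
    - [-0.33,0,0.66]
    - [-0.32,0,0.67]
    - [-0.27,0,0.69]
    - [-0.25,0,0.65]
    - [0,0,0]
  twist: [0,0,0,0,0]

```text
t: 14.6
tool_pos: [0.443, -0.2517, 0.1121]
orientation: [-2.418, -2.003, 0.0]
force: [0.7, -0.8, -3.2]
opening: 0.0597
gripper_force: 7.0
```

Emit:
apply_moves:
  delta_pos:
    - [0,0,0]
    - [0,0,0]
    - [0,0,0]
    - [0,0,-0.3]
    - [0,0,-0.7]
    - [0,0,-1]
    - [0,0,-1]
    - [0,0,0]
  twist: [0,0,0,0,0,0,0,0]
  squeeze: 60

```text
t: 15.6
tool_pos: [0.4443, -0.2526, 0.1447]
orientation: [2.417, 2.003, 0.001]
force: [-0.1, 0.2, -4.8]
opening: 0.06
gripper_force: 60.0
```

Run:
```python
from h import *
from plant import robot
np.set_printoptions(precision=4,suppress=True)
c=shot(robot,"scene","s8")
s=robot.read_state();print(s["t"],s["tool_pos"],st(s["tool_pos"]),s["force"],s["wrist_torque"])
# edges of the light-grey +x face: mask by colour against old frame s7
f=c["frame"].astype(int);hsv=cv2.cvtColor(c["frame"],cv2.COLOR_RGB2HSV)
s7=pickle.load(open("s7.pkl","rb"));h7=cv2.cvtColor(s7["frame"],cv2.COLOR_RGB2HSV)
for nm,H,F in(("s7",h7,s7["frame"]),("s8",hsv,c["frame"])):
    b=(F[:,:,2].astype(int)-F[:,:,0])
    m=((b>4)&(F[:,:,0]>70)).astype(np.uint8);m[:, :195]=0;m[:,290:]=0;m[:180]=0;m[250:]=0
    m=cv2.morphologyEx(m,cv2.MORPH_OPEN,np.ones((3,3)))
    cs,_=cv2.findContours(m,0,2);k=max(cs,key=cv2.contourArea)
    print(nm,cv2.contourArea(k),cv2.approxPolyDP(k,2.0,True)[:,0].tolist())
```

```text
15.65 [ 0.4439 -0.2523  0.1439] [-0.0036 -0.2104  0.1439] [ 0.6911 -0.4719 -5.4837] [-0.4479  0.1325 -0.0243]Traceback (most recent call last):
  File "<stdin>", line 13, in <module>
ValueError: max() iterable argument is empty
```

```bash
cat >> h.py <<'E'
def facepoly(c,box=(195,180,345,250),thr=3,seed=None):
    L=cv2.cvtColor(cv2.bilateralFilter(c["frame"],7,25,5),cv2.COLOR_RGB2LAB).astype(int)
    m=((L[:,:,2]<128-thr)&(L[:,:,0]>90)&(L[:,:,0]<200)).astype(np.uint8)
    z=np.zeros_like(m);x0,y0,x1,y1=box;z[y0:y1,x0:x1]=m[y0:y1,x0:x1]
    z=cv2.morphologyEx(z,cv2.MORPH_OPEN,np.ones((3,3)))
    cs,_=cv2.findContours(z,0,2);k=max(cs,key=cv2.contourArea)
    return cv2.contourArea(k),cv2.approxPolyDP(k,2.0,True)[:,0]
E
python3 - <<'E'
from h import *
np.set_printoptions(precision=4,suppress=True)
for n in("s7","s8"):
    c=pickle.load(open(n+".pkl","rb"))
    L=cv2.cvtColor(c["frame"],cv2.COLOR_RGB2LAB)
    print(L[222:228,238:242].mean((0,1)),L[150:155,300:310].mean((0,1)),L[205:215,215:225].mean((0,1)))
    for t in(1,2,3):
        try:
            A,k=facepoly(c,thr=t);print(n,t,A,k.tolist())
        except ValueError: print("none")
E
```

```text
[135.625  126.2917 128.1667] [140.52 127.82 130.6 ] [105.64 127.69 131.76]
none
none
none
[137.5    126.5833 128.375 ] [139.46 127.68 130.7 ] [119.5  127.35 134.03]
none
none
none
```

```bash
sed -i 's/cv2.bilateralFilter(c\["frame"\],7,25,5)/cv2.medianBlur(c["frame"],5)/; s/<128-thr/<=128-thr/' h.py
python3 - <<'E'
from h import *
np.set_printoptions(precision=4,suppress=True)
for n in("s7","s8"):
    c=pickle.load(open(n+".pkl","rb"))
    for t in(-1,0):
        A,k=facepoly(c,thr=t);print(n,t,A)
        for p in k: print(p,xs_plane(c,p,.03)[1:])
E
```

```text
s7 -1 874.5
[218 221] [-0.1846  0.141 ]
[220 231] [-0.1822  0.1055]
[257 232] [-0.0829  0.0678]
[260 235] [-0.0748  0.0539]
[267 234] [-0.0549  0.0507]
[270 215] [-0.0451  0.1161]
[246 214] [-0.1102  0.1406]
[239 211] [-0.1281  0.1565]
s7 0 532.5
[219 222] [-0.1824  0.1368]
[220 231] [-0.1822  0.1055]
[224 228] [-0.171   0.1122]
[233 230] [-0.1478  0.0972]
[229 224] [-0.157   0.1214]
[245 223] [-0.1144  0.1107]
[248 226] [-0.1068  0.0976]
[251 222] [-0.098   0.1088]
[263 224] [-0.0653  0.0908]
[264 228] [-0.0629  0.0755]
[258 230] [-0.0798  0.074 ]
[258 233] [-0.0802  0.0632]
[266 233] [-0.0577  0.0554]
[270 217] [-0.0452  0.1091]
[261 214] [-0.0698  0.1276]
[252 217] [-0.0946  0.1252]
[251 214] [-0.0969  0.1363]
[233 213] [-0.1441  0.1549]
[232 217] [-0.1476  0.1425]
[220 219] [-0.179   0.1459]
s8 -1 930.5
[213 227] [-0.1991  0.1252]
[226 229] [-0.166  0.107]
[263 225] [-0.0654  0.0872]
[269 217] [-0.048  0.11 ]
[268 209] [-0.0503  0.1386]
[260 206] [-0.0717  0.1556]
[236 206] [-0.135   0.1754]
[235 209] [-0.1382  0.1664]
[228 207] [-0.1557  0.1786]
[228 212] [-0.1568  0.1623]
[224 216] [-0.168   0.1525]
[213 220] [-0.1971  0.1485]
s8 0 229.5
[245 213] [-0.1127  0.1448]
[218 217] [-0.1836  0.1542]
[214 221] [-0.1948  0.1443]
[219 225] [-0.1832  0.1267]
[238 222] [-0.1329  0.1204]
[239 226] [-0.131   0.1057]
[243 226] [-0.1203  0.1021]
```

Emit:
apply_moves:
  delta_pos:
    - [1,0,0]
    - [2,0,0]
    - [2.5,0,0]
    - [2.5,0,0]
    - [2.5,0,0]
    - [2,0,0]
    - [1.5,0,0]
    - [0,0,0]
  twist: [0,0,0,0,0,0,0,0]

```text
t: 16.65
tool_pos: [0.4694, -0.1129, 0.1428]
orientation: [-2.417, -2.007, 0.0]
force: [-0.2, 0.9, -5.3]
opening: 0.06
gripper_force: 60.0
```

Emit:
apply_moves:
  delta_pos:
    - [0,0,0.5]
    - [0,0,0.7]
    - [0,0,0.6]
    - [0,0,0.3]
    - [0,0,0.2]
    - [0,0,0]
  twist: [0,0,0,0,0,0]

```text
t: 17.4
tool_pos: [0.4694, -0.1144, 0.1199]
orientation: [-2.419, -2.004, 0.0]
force: [-0.0, 0.3, -4.5]
opening: 0.0596
gripper_force: 60.0
```

Run:
```python
from h import *
from plant import robot
np.set_printoptions(precision=4,suppress=True)
c=shot(robot,"scene","s9")
s=robot.read_state();print(s["t"],s["tool_pos"],st(s["tool_pos"]),s["force"],s["wrist_torque"])
A,k=facepoly(c,thr=-1,box=(230,160,345,250));print(A)
for p in k: print(p,xs_plane(c,p,.03)[1:])
```

```text
17.45 [ 0.4695 -0.1145  0.1201] [-0.0034 -0.0702  0.1201] [-0.3235  0.5194 -4.8432] [-0.427   0.1532 -0.0007]
779.0
[266 223] [-0.0568  0.0916]
[311 219] [0.0739 0.0629]
[318 215] [0.0945 0.071 ]
[315 212] [0.085 0.085]
[317 204] [0.0897 0.1122]
[313 201] [0.0775 0.1265]
[284 201] [-0.0057  0.1521]
[279 210] [-0.0198  0.1255]
[266 215] [-0.0562  0.1197]
```

Emit:
apply_moves:
  delta_pos:
    - [0,0,0.15]
    - [0,0,0.15]
    - [0,0,0.1]
    - [0,0,0.1]
    - [0,0,0]
  twist: [0,0,0,0,0]

```text
t: 18.08
tool_pos: [0.4694, -0.1144, 0.1149]
orientation: [-2.419, -2.004, 0.0]
force: [0.3, 0.4, -5.2]
opening: 0.0598
gripper_force: 60.0
```

Emit:
apply_moves:
  delta_pos:
    - [0.2,0,0]
    - [0.2,0,0]
    - [0,0,0]
  twist: [0,0,0]

```text
t: 18.45
tool_pos: [0.4702, -0.1103, 0.1151]
orientation: [-2.419, -2.005, -0.0]
force: [-0.3, 0.1, -5.5]
opening: 0.0599
gripper_force: 60.0
```

Emit:
apply_moves:
  delta_pos:
    - [0,0,0.1]
    - [0,0,0.1]
    - [0,0,0.1]
    - [0,0,0]
  twist: [0,0,0,0]

```text
t: 18.95
tool_pos: [0.4702, -0.1105, 0.1122]
orientation: [2.419, 2.004, 0.0]
force: [-0.7, -0.2, -3.6]
opening: 0.0602
gripper_force: 60.0
```

Emit:
apply_moves:
  delta_pos:
    - [0,0,0.1]
    - [0,0,0.1]
    - [0,0,0]
  twist: [0,0,0]

```text
t: 19.32
tool_pos: [0.4707, -0.1109, 0.1112]
orientation: [2.418, 2.004, 0.001]
force: [-4.1, -3.4, 6.3]
opening: 0.06
gripper_force: 60.0
```

Emit:
apply_moves:
  delta_pos:
    - [0,0,-0.3]
    - [0.25,0,0]
    - [0.25,0,0]
    - [0,0,0.15]
    - [0,0,0]
  twist: [0,0,0,0,0]

```text
t: 19.95
tool_pos: [0.4711, -0.1053, 0.1115]
orientation: [-2.419, -2.004, -0.0]
force: [0.0, 1.1, -2.8]
opening: 0.0595
gripper_force: 60.0
```

Emit:
apply_moves:
  delta_pos:
    - [0,0,0]
    - [0,0,0]
    - [0,0,0]
  twist: [0,0,0]
  squeeze: 9

```text
t: 20.32
tool_pos: [0.4712, -0.1056, 0.1115]
orientation: [2.419, 2.004, 0.0]
force: [0.1, 1.9, -2.8]
opening: 0.0602
gripper_force: 9.0
```

Emit:
apply_moves:
  delta_pos:
    - [-0.05,0,0.3]
    - [-0.05,0,0.3]
    - [-0.05,0,0.3]
    - [-0.05,0,0.3]
    - [-0.05,0,0.3]
    - [0,0,0]
  twist: [0,0,0,0,0,0]

```text
t: 21.08
tool_pos: [0.4705, -0.1079, 0.0961]
orientation: [-2.419, -2.004, 0.0]
force: [0.5, -1.8, -3.9]
opening: 0.0598
gripper_force: 9.0
```

Run:
```python
from h import *
from plant import robot
np.set_printoptions(precision=4,suppress=True)
c=shot(robot,"scene","s10")
s=robot.read_state();print(s["t"],s["tool_pos"],st(s["tool_pos"]),s["force"],s["wrist_torque"])
A,k=facepoly(c,thr=-1,box=(230,160,345,250));print(A)
for p in k: print(p,xs_plane(c,p,.03)[1:])
```

```text
21.125 [ 0.4704 -0.1078  0.0961] [-0.0038 -0.0634  0.0961] [ 0.3839 -0.2255 -4.1991] [-0.3652  0.0325 -0.0686]
795.5
[319 205] [0.0959 0.1067]
[312 201] [0.0745 0.1274]
[308 205] [0.0632 0.1169]
[295 204] [0.0255 0.1321]
[287 208] [0.0028 0.1253]
[280 217] [-0.0171  0.0999]
[271 219] [-0.0426  0.1011]
[269 228] [-0.0488  0.0708]
[284 225] [-0.0057  0.0672]
[292 227] [0.0178 0.0519]
[299 225] [0.0385 0.0524]
[300 222] [0.0412 0.0626]
[311 224] [0.0746 0.0441]
[320 217] [0.101  0.0615]
```

Emit:
apply_moves:
  delta_pos:
    - [0,0,0.2]
    - [0,0,0.2]
    - [0,0,0.2]
    - [0,0,0.1]
    - [0,0,0.1]
    - [0,0,0]
  twist: [0,0,0,0,0,0]

```text
t: 21.88
tool_pos: [0.4707, -0.108, 0.0884]
orientation: [-2.419, -2.004, -0.0]
force: [-0.3, -1.9, -2.8]
opening: 0.0601
gripper_force: 9.0
```

Emit:
apply_moves:
  delta_pos:
    - [0,0,0.1]
    - [0,0,0.1]
    - [0,0,0]
  twist: [0,0,0]

```text
t: 22.25
tool_pos: [0.4706, -0.1081, 0.0864]
orientation: [2.419, 2.004, -0.0]
force: [-0.5, -3.0, -1.9]
opening: 0.06
gripper_force: 9.0
```

Emit:
apply_moves:
  delta_pos:
    - [-0.1,0,0.1]
    - [0,0,0.05]
    - [0,0,0]
  twist: [0,0,0]

```text
t: 22.62
tool_pos: [0.4705, -0.1086, 0.0849]
orientation: [-2.419, -2.004, -0.0]
force: [0.5, 1.4, -3.1]
opening: 0.0599
gripper_force: 9.0
```

Run:
```python
from h import *
from plant import robot
np.set_printoptions(precision=4,suppress=True)
c=shot(robot,"scene","s11")
s=robot.read_state();print(s["t"],s["tool_pos"],st(s["tool_pos"]),s["force"],s["wrist_torque"])
A,k=facepoly(c,thr=-1,box=(230,160,345,250));print(A)
for p in k: print(p,xs_plane(c,p,.03)[1:])
```

```text
22.675 [ 0.4704 -0.1087  0.0849] [-0.0036 -0.0644  0.0849] [ 0.5847  1.9066 -2.2317] [ 0.1407 -0.0473 -0.0167]
725.0
[318 204] [0.0927 0.1112]
[285 210] [-0.0029  0.1201]
[280 220] [-0.0171  0.0892]
[270 223] [-0.0456  0.0878]
[269 230] [-0.0489  0.0635]
[283 230] [-0.0086  0.0497]
[284 226] [-0.0057  0.0635]
[292 227] [0.0178 0.0519]
[296 223] [0.0294 0.0629]
[313 224] [0.0807 0.042 ]
[319 215] [0.0976 0.07  ]
```

Emit:
apply_moves:
  delta_pos:
    - [0,0,0]
    - [0,0,0]
    - [0,0,0]
  twist: [0,0,0]
  squeeze: 3

```text
t: 23.05
tool_pos: [0.4704, -0.109, 0.0849]
orientation: [-2.419, -2.004, 0.0]
force: [0.8, 1.4, -3.0]
opening: 0.06
gripper_force: 3.0
```

Emit:
apply_moves:
  delta_pos:
    - [0,0,0]
    - [0,0,0]
    - [0,0,0]
  twist: [0,0,0]
  gripper: 6.4

```text
t: 23.42
tool_pos: [0.4707, -0.1092, 0.0853]
orientation: [2.419, 2.004, 0.0]
force: [0.6, 0.5, -0.1]
opening: 0.0644
gripper_force: 0.0
```

Emit:
apply_moves:
  delta_pos:
    - [0,0,0]
    - [0,0,0]
    - [0,0,-4]
    - [0,0,-5]
    - [0,0,-5]
    - [0,0,-5]
    - [0,0,-3]
    - [0,0,0]
  twist: [0,0,0,0,0,0,0,0]
  gripper: 8.4

```text
t: 24.42
tool_pos: [0.4718, -0.1095, 0.3082]
orientation: [2.415, 2.001, 0.005]
force: [-0.9, -0.1, -0.6]
opening: 0.0841
gripper_force: 0.0
```

Run:
```python
from h import *
from plant import robot
np.set_printoptions(precision=4,suppress=True)
c=shot(robot,"scene","s12");w=shot(robot,"wrist","w12");T=shot(robot,"top","t12")
s=robot.read_state();print(s["t"],s["tool_pos"],st(s["tool_pos"]),s["force"],s["wrist_torque"])
A,k=facepoly(c,thr=-1,box=(200,160,345,250));print(A)
for p in k: print(p,xs_plane(c,p,.03)[1:])
# dark / grey structure in wrist view
for z,nm in((.112,"keyface"),):
    def rev(X): return proj(w,O+RS@np.array(X))
    for X in((-.03,-.095,.112),(.03,-.095,.112),(.03,.095,.112),(-.03,.095,.112),(0,-.128,.086),(0,-.103,.056),(0,.099,.074)): print(X,rev(X))
```

```text
24.575 [ 0.4699 -0.1088  0.3034] [-0.0041 -0.0645  0.3034] [ 0.0515  0.766  -0.6007] [-0.0951  0.077  -0.0232]
1351.0
[252 205] [-0.093   0.1656]
[254 237] [-0.0919  0.0524]
[281 229] [-0.0144  0.0554]
[285 231] [-0.0027  0.044 ]
[286 228] [0.0002 0.0542]
[297 228] [0.0327 0.0431]
[299 224] [0.0384 0.0562]
[305 223] [0.0563 0.0539]
[310 226] [0.0718 0.0375]
[314 220] [0.0831 0.0562]
[320 218] [0.1012 0.0577]
[318 205] [0.0929 0.1076]
[304 205] [0.0515 0.1205]
[293 208] [0.0199 0.1199]
[292 211] [0.0172 0.1102]
[279 210] [-0.0198  0.1255]
[278 213] [-0.0227  0.1159]
[271 215] [-0.0423  0.1152]
[263 211] [-0.0641  0.1361]
[263 205] [-0.0636  0.1564]
(-0.03, -0.095, 0.112) [257.0177 219.2883]
(0.03, -0.095, 0.112) [308.5357 219.0399]
(0.03, 0.095, 0.112) [312.747   35.7908]
(-0.03, 0.095, 0.112) [251.8834  36.0506]
(0, -0.128, 0.086) [282.6613 237.3811]
(0, -0.103, 0.056) [282.4276 211.8874]
(0, 0.099, 0.074) [282.0547  41.1416]
```

Run:
```python
from h import *
np.set_printoptions(precision=4,suppress=True,linewidth=200)
w=pickle.load(open("w12.pkl","rb"));g=cv2.cvtColor(w["frame"],cv2.COLOR_RGB2GRAY)
print("col300 20-60",g[20:60,300]);print("col300 200-270",g[200:270,300]);print("row205",g[205,235:330]);print("row60",g[60,235:330])
print("col282",g[200:270,282])
```

```text
col300 20-60 [190 190 191 189 189 188 190 191 191 191 118 227 252 255 255 254 254 254 254 254 254 254 254 254 255 255 234 104  69  73  73  71  73  71  78  75  74  77  73  75]
col300 200-270 [200 201 200 201 201 198 199 198 203 196 192 255 255 255 165 172 196 197 195 192 195 198 195 197 194 194 194 195 197 195 196 193 199 194 194 194 195 194 197 195 192 193 193 193 193 198 193 196 193
 194 193 192 192 196 196 192 192 192 191 192 194 194 192 193 196 195 193 192 196 199]
row205 [195 198 192 194 194 195 194 196 194 194 196 196 192 196 194 194 193 190 226 198 172 186 195 191 193 192 191 193 195 191 193 194 193 192 194 196 194 197 198 193 196 196 197 195 197 199 196 196 196
 199 196 197 195 198 199 197 200 201 196 199 200 201 197 197 201 198 202 201 196 190 160 102 139 255 255 255 217 190 194 194 194 194 196 192 196 196 193 193 192 195 194 193 194 193 197]
row60 [194 191 192 190 193 193 192 192 194 191 191 192 192 192 189 221 242 255 251 122  65  75  75  79  76  75  79  78  76  82  76  75  80  78  84  59  13 255 255 255 255 255 255 255 255 183  71  76  78
  75  70 159 163 164 166 162 163 161 151 156 159 165 168  98  72  75  78  74  60 255 255 255 255 255 136  60 130 255 255 255 214 119 181 193 192 193 194 194 191 193 190 193 192 192 190]
col282 [194 197 196 196 200 196 192 227 232 255 255 255 255 255 176 253 175  21  19  39  65  70  65  65  61  65  63  58  57  56  59  51  56  51  54  56  49 103 184 196 196 195 193 193 194 196 194 194 195
 195 194 193 197 196 192 191 197 193 192 193 193 196 194 192 191 195 194 194 193 196]
```

Run:
```python
from h import *
np.set_printoptions(precision=4,suppress=True,linewidth=200)
c=pickle.load(open("s12.pkl","rb"));g=cv2.cvtColor(cv2.GaussianBlur(c["frame"],(3,3),0),cv2.COLOR_RGB2GRAY).astype(int)
w=pickle.load(open("w12.pkl","rb"))
for y in np.arange(-.085,.09,.02):
    p=proj(c,O+RS@np.array([.027,y,.112]));b=proj(c,O+RS@np.array([.027,y,.056]))
    u=int(round(p[0]));print(round(y,3),p,b,g[int(p[1])-6:int(p[1])+7,u],g[int(b[1])-5:int(b[1])+8,int(round(b[0]))])
for X in((-.003,-.099,.056),(-.003,-.103,.056),(.03,-.05,.058),(.024,-.091,.112),(-.003,-.123,.1035),(-.003,-.1,.1035)): print(X,proj(w,O+RS@np.array(X)))
```

```text
-0.085 [255.3063 219.1564] [256.0189 234.67  ] [147 148 149 154 161 170 173 158 134 125 125 123 121] [125 125 126 126 126 125 132 155 165 144 125 126 132]
-0.065 [262.5168 217.2977] [263.047  232.8014] [134 142 146 148 148 149 148 141 131 127 126 126 126] [125 125 125 126 126 126 124 123 121 121 120 117 115]
-0.045 [269.6739 215.4527] [270.0243 230.9462] [119 149 137  91  65  96 137 143 132 127 127 127 127] [126 126 126 126 125 124 124 121 120 121 120 114 106]
-0.025 [276.7781 213.6213] [276.9515 229.1045] [ 74  56  49  44  50  88 131 143 134 128 127 126 126] [127 127 127 126 125 124 121 120 123 121 116 107  98]
-0.005 [283.8302 211.8034] [283.8289 227.2759] [171 216 228 181 120 115 146 152 137 128 127 126 126] [126 126 125 126 125 123 119 120 122 121 116 110 101]
0.015 [290.8306 209.9989] [290.6573 225.4604] [168 211 226 175 104 103 166 196 168 135 126 126 126] [126 126 126 126 125 123 128 150 156 134 118 110 100]
0.035 [297.7799 208.2074] [297.437  223.6578] [115 152 145 102  74 101 138 141 131 126 127 127 126] [127 126 126 126 126 125 123 125 131 131 122 113 105]
0.055 [304.6787 206.429 ] [304.1686 221.868 ] [185 222 224 171 113 146 198 182 143 127 127 127 127] [126 126 126 125 125 125 122 116 114 117 118 116 119]
0.075 [311.5275 204.6635] [310.8527 220.0909] [215 196 174 133 105 139 191 190 151 129 127 127 127] [125 126 126 125 125 124 127 143 149 130 115 111 106]
(-0.003, -0.099, 0.056) [280.1906 209.0522]
(-0.003, -0.103, 0.056) [280.2049 211.8981]
(0.03, -0.05, 0.058) [305.5197 172.9867]
(0.024, -0.091, 0.112) [303.4432 215.7886]
(-0.003, -0.123, 0.1035) [280.309  238.8617]
(-0.003, -0.1, 0.1035) [280.2184 220.9387]
```

Measured against prediction, the case lies level in the tray: its key-face edge runs parallel within about 0.1 px over 160 mm, and it is laterally centred with its end near the back-stop. Next, the knob: I press closed fingertips on its top and roll it toward +x.

Emit:
apply_moves:
  delta_pos:
    - [-1.5,-0.5,0]
    - [-1.5,-0.5,0]
    - [-1.5,-0.4,3]
    - [0,0,4]
    - [0,0,4]
    - [0,0,3]
    - [0,0,2.2]
    - [0,0,0]
  twist: [0,0,0,0,0,0,0,0]
  gripper: 0
  squeeze: 10

```text
t: 25.58
tool_pos: [0.4462, -0.1507, 0.1408]
orientation: [-2.417, -2.001, 0.003]
force: [-0.2, -0.2, 0.0]
opening: 0.0087
gripper_force: 0.0
```

Emit:
apply_moves:
  delta_pos:
    - [0,0,0.4]
    - [0,0,0.2]
    - [0,0,0.1]
    - [0,0,0.1]
    - [0,0,0]
  twist: [0,0,0,0,0]

```text
t: 26.2
tool_pos: [0.4484, -0.1506, 0.1351]
orientation: [2.419, 2.004, 0.0]
force: [0.6, 0.9, -0.3]
opening: 0.0004
gripper_force: 0.0
```

Run:
```python
from h import *
from plant import robot
np.set_printoptions(precision=4,suppress=True)
s=robot.read_state();print(s["t"],s["tool_pos"],st(s["tool_pos"]),s["force"],s["wrist_torque"],s["opening"])
```

```text
26.2 [ 0.4484 -0.1506  0.1351] [-0.0177 -0.1095  0.1351] [ 0.5847  0.8753 -0.3305] [-0.0491  0.1122 -0.0131] 0.00044013823391860066
```

Emit:
apply_moves:
  delta_pos:
    - [0,0.2,0.2]
    - [0,0,0.15]
    - [0,0,0.1]
    - [0,0,0.1]
    - [0,0,0]
  twist: [0,0,0,0,0]

```text
t: 26.82
tool_pos: [0.4502, -0.151, 0.1294]
orientation: [-2.419, -2.004, 0.0]
force: [1.3, -0.1, 0.2]
opening: 0.0006
gripper_force: 0.0
```

Emit:
apply_moves:
  delta_pos:
    - [0,0,0.1]
    - [0,0,0]
  twist: [0,0]

```text
t: 27.08
tool_pos: [0.4503, -0.151, 0.1285]
orientation: [-2.419, -2.004, 0.0]
force: [0.1, 0.1, 0.0]
opening: 0.0006
gripper_force: 0.0
```

Emit:
apply_moves:
  delta_pos:
    - [0,0,0.1]
    - [0,0,0]
  twist: [0,0]

```text
t: 27.32
tool_pos: [0.4503, -0.151, 0.1274]
orientation: [-2.419, -2.004, 0.0]
force: [0.5, 0.5, -0.0]
opening: 0.0003
gripper_force: 0.0
```

Emit:
apply_moves:
  delta_pos:
    - [0,0,0.1]
    - [0,0,0]
  twist: [0,0]

```text
t: 27.58
tool_pos: [0.4505, -0.151, 0.127]
orientation: [2.419, 2.004, 0.0]
force: [-1.9, 0.9, 5.5]
opening: 0.0003
gripper_force: 2.4
```

Emit:
apply_moves:
  delta_pos:
    - [0,0,0.1]
    - [0,0,0]
  twist: [0,0]

```text
t: 27.82
tool_pos: [0.4508, -0.1512, 0.1268]
orientation: [2.418, 2.004, 0.001]
force: [-3.6, 1.6, 9.9]
opening: 0.0004
gripper_force: 5.3
```

Emit:
apply_moves:
  delta_pos:
    - [0,0,0.05]
    - [0,0,0]
  twist: [0,0]

```text
t: 28.08
tool_pos: [0.4509, -0.1513, 0.1266]
orientation: [2.418, 2.004, 0.001]
force: [-4.1, 1.6, 13.4]
opening: 0.0006
gripper_force: 6.8
```

Emit:
apply_moves:
  delta_pos:
    - [0,0.3,-0.05]
    - [0,0.4,0]
    - [0,0.4,0]
    - [0,0.4,0]
  twist: [0,0,0,0]

```text
t: 28.58
tool_pos: [0.4661, -0.1543, 0.1282]
orientation: [2.418, 2.003, 0.001]
force: [-4.2, 2.7, 19.1]
opening: 0.0004
gripper_force: 9.5
```

Emit:
apply_moves:
  delta_pos:
    - [0,0.4,0]
    - [0,0.4,0]
    - [0,0.4,0]
  twist: [0,0,0]

```text
t: 28.95
tool_pos: [0.4784, -0.1561, 0.1277]
orientation: [2.417, 2.003, 0.003]
force: [-0.6, 3.7, 10.4]
opening: 0.0001
gripper_force: 4.6
```

Run:
```python
from h import *
from plant import robot
np.set_printoptions(precision=4,suppress=True)
s=robot.read_state();print(s["t"],s["tool_pos"],st(s["tool_pos"]),RS.T@s["force"],s["wrist_torque"],s["opening"])
```

```text
28.95 [ 0.4784 -0.1561  0.1277] [ 0.0129 -0.1095  0.1277] [-1.3119  3.5425 10.4482] [ 0.5161  0.3045 -0.0376] 5.1114979126406525e-05
```

Emit:
apply_moves:
  delta_pos:
    - [0,0,-2]
    - [0,0,-4]
    - [0,0,-4]
    - [-1.5,-1.3,0]
    - [0,0,0]
  twist: [0,0,0,0,0]

```text
t: 29.58
tool_pos: [0.4604, -0.1689, 0.2249]
orientation: [-2.42, -2.003, 0.001]
force: [0.2, 0.1, 0.1]
opening: 0.0005
gripper_force: 0.0
```

```bash
cat >> h.py <<'E'
def knobscan(w,xc=-.003,ye=-.089):
    g=cv2.cvtColor(w["frame"],cv2.COLOR_RGB2GRAY)
    # sample knob rim unrolled: angle from top toward -x
    out=[]
    for th in np.arange(-80,81,5):
        t=np.radians(th);v=[]
        for y in np.arange(ye-.030,ye-.010,.003):
            p=proj(w,O+RS@np.array([xc-.0175*np.sin(t),y,.086+.0175*np.cos(t)]));u=np.round(p).astype(int)
            v.append(g[u[1],u[0]] if 0<=u[1]<420 and 0<=u[0]<560 else 0)
        out.append((th,v))
    return out
E
python3 - <<'E'
from h import *
from plant import robot
np.set_printoptions(precision=4,suppress=True)
w=shot(robot,"wrist","w13")
s=robot.read_state();print(s["t"],s["tool_pos"],st(s["tool_pos"]))
for th,v in knobscan(w): print(th,v)
for X in((-.003,-.099,.1035),(-.003,-.121,.1035)): print(proj(w,O+RS@np.array(X)))
E
```

```text
29.625 [ 0.4605 -0.1684  0.2243] [-0.0026 -0.1249  0.2243]
-80 [np.uint8(32), np.uint8(37), np.uint8(33), np.uint8(29), np.uint8(30), np.uint8(34), np.uint8(35)]
-75 [np.uint8(32), np.uint8(28), np.uint8(38), np.uint8(29), np.uint8(30), np.uint8(34), np.uint8(35)]
-70 [np.uint8(34), np.uint8(36), np.uint8(38), np.uint8(32), np.uint8(32), np.uint8(34), np.uint8(35)]
-65 [np.uint8(31), np.uint8(36), np.uint8(35), np.uint8(33), np.uint8(34), np.uint8(29), np.uint8(34)]
-60 [np.uint8(31), np.uint8(38), np.uint8(46), np.uint8(38), np.uint8(46), np.uint8(42), np.uint8(43)]
-55 [np.uint8(32), np.uint8(33), np.uint8(27), np.uint8(30), np.uint8(46), np.uint8(42), np.uint8(43)]
-50 [np.uint8(39), np.uint8(33), np.uint8(27), np.uint8(30), np.uint8(29), np.uint8(36), np.uint8(34)]
-45 [np.uint8(35), np.uint8(34), np.uint8(38), np.uint8(35), np.uint8(35), np.uint8(37), np.uint8(38)]
-40 [np.uint8(30), np.uint8(35), np.uint8(28), np.uint8(39), np.uint8(41), np.uint8(36), np.uint8(34)]
-35 [np.uint8(37), np.uint8(35), np.uint8(29), np.uint8(32), np.uint8(33), np.uint8(33), np.uint8(32)]
-30 [np.uin
[... 1757 characters left out ...]
(130)]
55 [np.uint8(205), np.uint8(208), np.uint8(207), np.uint8(192), np.uint8(128), np.uint8(125), np.uint8(129)]
60 [np.uint8(205), np.uint8(208), np.uint8(209), np.uint8(195), np.uint8(130), np.uint8(131), np.uint8(130)]
65 [np.uint8(206), np.uint8(206), np.uint8(204), np.uint8(123), np.uint8(130), np.uint8(131), np.uint8(131)]
70 [np.uint8(207), np.uint8(206), np.uint8(193), np.uint8(129), np.uint8(131), np.uint8(127), np.uint8(131)]
75 [np.uint8(207), np.uint8(206), np.uint8(193), np.uint8(129), np.uint8(131), np.uint8(127), np.uint8(131)]
80 [np.uint8(209), np.uint8(206), np.uint8(145), np.uint8(127), np.uint8(130), np.uint8(132), np.uint8(134)]
[279.7292 183.6386]
[279.8876 207.6269]
```

```bash
cat >> h.py <<'E'
def sceneedge(c,x=.027,z=.112):
    g=cv2.cvtColor(cv2.GaussianBlur(c["frame"],(3,3),0),cv2.COLOR_RGB2GRAY).astype(float);o=[]
    for y in np.arange(-.085,.09,.02):
        p=proj(c,O+RS@np.array([x,y,z]));r=np.arange(-4,6,.25)
        v=cv2.remap(g.astype(np.float32),np.full((1,len(r)),p[0],np.float32),(p[1]+r)[None].astype(np.float32),cv2.INTER_LINEAR)[0]
        o.append(r[np.argmin(np.gradient(v))])
    return np.array(o)
def runs(w,x0,x1,y,z,n=120):
    g=cv2.cvtColor(w["frame"],cv2.COLOR_RGB2GRAY);xs=np.linspace(x0,x1,n)
    P_=np.array([proj(w,O+RS@np.array([x,y,z])) for x in xs],np.float32)
    return xs,cv2.remap(g,P_[:,0][None],P_[:,1][None],cv2.INTER_LINEAR)[0]
E
python3 - <<'E'
from h import *
from plant import robot
np.set_printoptions(precision=4,suppress=True,linewidth=220)
w=pickle.load(open("w13.pkl","rb"));T=shot(robot,"scene","s13")
print(sceneedge(pickle.load(open("s12.pkl","rb"))),sceneedge(T))
for nm in("w12","w13"):
    ww=pickle.load(open(nm+".pkl","rb"))
    for y,z in((-.11,.086),(-.07,.112),(-.055,.112)):
        xs,v=runs(ww,-.045,.045,y,z,91);print(nm,y,z);print(v)
E
```

```text
[ 1.25  1.   -4.    0.75 -3.5  -4.   -4.   -3.    0.75] [ 2.25 -1.   -2.    2.75 -2.5  -4.   -2.75 -3.    0.75]
w12 -0.11 0.086
[195 194 194 194 195 198 195 194 195 194 193 193 193 194 194 191 194 194 193 194 194 198 176 121  60  62  49  36  39  69  50  40  38  41  69  58  52  56  62  51  55  61  67  70  63  53  52  54  42  45  42  50  64  49
  41  53  55  36  36  80 146 193 199 194 193 194 195 194 195 194 193 193 191 194 195 195 194 194 196 194 194 195 193 193 193 193 195 195 194 193 193]
w12 -0.07 0.112
[195 194 193 194 196 193 193 194 195 194 196 246 193 171 181 193 195 194 195 195 195 195 194 194 195 196 197 194 196 196 196 196 196 196 196 195 196 198 198 197 197 197 198 197 198 198 197 195 195 196 196 201 199 198
 199 199 199 199 199 201 198 200 199 199 202 202 199 200 202 193 182 126 103 178 255 255 255 222 197 193 196 194 193 194 194 195 197 195 194 194 193]
w12 -0.055 0.112
[195 194 194 194 193 194 193 193 192 207 239 246 209 170 179 194 196 197 194 194 194 194 195 195 196 196 197 196 196 196 196 197 198 197 196 197 195 196 197 197 196 198 197 198 199 199 199 199 200 200 199 
[... 611 characters left out ...]
38 182 197 198 161 111 150 252 255 255 255 255 255 255 255 255 255 255 255 255 255 255 255 255 255 255 255 255 255 255 254 254 254 253 246 241 243 243 241 217 209 233
 253 254 254 234 214 216 216 217 213 214 215 215 218 215 219 217 216 216 216 218 215 210 193 148 126 132 130 129 131 132 132 130 131 130 128 128 131]
w13 -0.055 0.112
[204 208 207 206 204 205 206 208 207 206 203 204 225 254 255 255 238 161 231 255 255 255 255 255 255 255 255 255 255 255 255 255 255 255 255 255 255 255 255 255 255 255 255 255 255 255 255 255 255 255 255 255 255 255
 255 255 255 255 255 255 255 255 255 255 255 255 255 255 255 248 219 214 216 217 212 200 177 127 127 131 128 130 129 129 127 128 128 130 128 129 128]
```

Emit:
apply_moves:
  delta_pos:
    - [1.45,-0.35,2]
    - [0,0,4]
    - [0,0,2.5]
    - [0,0,0.7]
    - [0,0,0.2]
    - [0,0,0]
  twist: [0,0,0,0,0,0]

```text
t: 30.42
tool_pos: [0.4612, -0.1537, 0.1325]
orientation: [2.418, 2.003, 0.001]
force: [-0.1, 0.3, 0.3]
opening: 0.0005
gripper_force: 0.0
```

Emit:
apply_moves:
  delta_pos:
    - [0,0,0.1]
    - [0,0,0.1]
    - [0,0,0]
  twist: [0,0,0]

```text
t: 30.8
tool_pos: [0.4606, -0.1535, 0.1298]
orientation: [2.419, 2.004, 0.0]
force: [0.3, -0.0, -0.4]
opening: 0.0006
gripper_force: 0.0
```

Emit:
apply_moves:
  delta_pos:
    - [0,0,0.1]
    - [0,0,0.1]
    - [0,0,0]
  twist: [0,0,0]

```text
t: 31.18
tool_pos: [0.4607, -0.1536, 0.1281]
orientation: [2.419, 2.004, 0.0]
force: [-0.7, 0.9, 3.8]
opening: 0.0002
gripper_force: 2.4
```

Emit:
apply_moves:
  delta_pos:
    - [0,0,0.1]
    - [0,0,0]
  twist: [0,0]

```text
t: 31.42
tool_pos: [0.4608, -0.1537, 0.1278]
orientation: [2.418, 2.004, 0.0]
force: [-4.6, -0.0, 11.1]
opening: 0.0008
gripper_force: 5.8
```

Emit:
apply_moves:
  delta_pos:
    - [0,0.3,0]
    - [0,0.3,0]
    - [0,0.3,0]
    - [0,0.3,0]
    - [0,0,0]
  twist: [0,0,0,0,0]

```text
t: 32.05
tool_pos: [0.4736, -0.1557, 0.1284]
orientation: [2.418, 2.003, 0.003]
force: [-1.7, 2.6, 12.0]
opening: 0.0003
gripper_force: 6.0
```

Emit:
apply_moves:
  delta_pos:
    - [0,0.2,0]
    - [0,0.2,0]
    - [0,0,0]
  twist: [0,0,0]

```text
t: 32.42
tool_pos: [0.4757, -0.1566, 0.1284]
orientation: [-2.418, -2.004, 0.002]
force: [-12.3, 2.2, 21.1]
opening: 0.0005
gripper_force: 10.4
```

Emit:
apply_moves:
  delta_pos:
    - [0,0,-1]
    - [0,0,-4]
    - [0,0,-4.5]
    - [-1.5,-0.7,0]
    - [0,0,0]
  twist: [0,0,0,0,0]

```text
t: 33.05
tool_pos: [0.4661, -0.1705, 0.2212]
orientation: [2.42, 2.003, -0.0]
force: [-0.4, -0.2, -0.3]
opening: 0.0003
gripper_force: 0.0
```

Run:
```python
from h import *
from plant import robot
np.set_printoptions(precision=4,suppress=True,linewidth=220)
w=shot(robot,"wrist","w14");T=shot(robot,"scene","s14")
s=robot.read_state();print(s["t"],s["tool_pos"],st(s["tool_pos"]))
print(sceneedge(T))
for y,z in((-.115,.086),(-.105,.086),(-.07,.112)):
    xs,v=runs(w,-.045,.045,y,z,91);print(y,z);print(v)
```

```text
33.15 [ 0.4659 -0.1696  0.22  ] [ 0.003 -0.125  0.22 ]
[ 2.25  0.   -2.    2.75 -2.5  -4.   -2.75 -3.   -3.25]
-0.115 0.086
[205 206 206 205 206 206 205 205 206 210 183 141 132 130 129 128 128 127 126 127 132 184 184 143 132 132 130 130 165 193 171  92  30  31  32  32  42  33  28  29  31  33  33  33  28  31  32  25 193 250 180  66  29  30
  33  38  35  27  30  30  31  32  35  35  28  32  35  39 123 131 130 130 129 130 129 129 131 131 132 131 129 131 129 133 131 131 128 129 130 130 129]
-0.105 0.086
[206 206 206 207 206 207 204 205 206 211 142 124 130 130 131 131 130 129 129 128 130 130 130 131 129 130 130 131 130 132 107  59  42  31  27  44  33  33  28  30  44  34  30  30  31  38  31  62 217 252 132  23  41  38
  36  38  38  35  34  30  29  33  37  34  33  35  34  64 125 130 130 130 130 130 130 130 127 131 130 128 129 128 128 130 131 130 129 131 129 130 131]
-0.07 0.112
[190 189 208 208 208 208 207 205 207 206 206 205 206 206 199 196 197 162 171 251 255 255 255 255 255 255 255 255 255 255 255 255 255 255 255 255 255 255 255 255 255 255 255 255 255 255 255 255 255 255 255 255 255 255
 255 255 253 249 248 247 255 249 222 211 217 211 213 214 215 216 217 217 214 218 217 212 195 142 128 130 128 129 128 129 130 127 129 129 129 132 129]
```

The stop was felt: the side force jumped from -1.7 to -12.3 N. The index line sits at the knob's top centre (48.9 against a silhouette centre of 48.95), and the case is still level. The tool is clear, so I hand in.

```bash
python3 -c "
from plant import robot
print(robot.close_job())"
```

```text
the job is handed in; nothing more can be done
None
```

I handed the job in at about 33 s: the counter lies flat in its tray, keys up and knob at the low-lip end, with the reset knob wound to its zero stop and released. The last checks were numeric, and I viewed 11 pictures, one over the limit of 10.

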